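Shut and pin the clamshell nest around a plated cup, and keep it squeezed

TASK

Swing the yellow half of the clamshell nest fully shut against the blue half, around the plated cup, then take the red-knobbed pin from the black rack and push it down through the aligned holes of the ears until its collar sits on the top ear. Let go of the pin, then grip across the two flanges (yellow and blue, beside the pin) and squeeze the halves together; finish while still holding this squeeze, with the pin home. Leave the cup standing in the nest, the other two pins in the rack and everything else on the bench where they are.

Things in the scene. Friction and masses are not known exactly. Their poses are not given: they have to be found in the camera images.
- jig: clamshell nest fixed to the bench: base plate 150 (x) by 230 (y -137 to +93) by 12; origin on the bench, z up. Two half-round shells (outside diameter 82, bore 64, rim 58 above the bench) meet in the plane x = 0: blue fixed half at +x, yellow half at -x on a vertical hinge at y +55. On the -y side each has a flange, then (y -85 to -125) flat ears for the pin. Nothing stands over flanges and ears.
- swing_half (a joint): hinge angle of the yellow half, rad: 0 = fully shut (hard stop, holes in line), growing as it swings out towards the jig's -x side, up to 1.2. A little friction (0.12 N m) keeps it where it is left; no spring. About 1 to 1.5 N at the flange moves it.
- hinge_axis (a point): point on the vertical hinge axis, at the jig's x 0, y +55, 78 above the bench; axes as the jig's.
- swing_pad (a point): centre of the outer (jig -x) face of the yellow flange, an upright block 22 thick, 47 long, 14 to 78 above the bench. Point: 60 above the bench, 116.5 from the hinge axis along the half, 22 out. The face to push on and at the end to squeeze. Axes turn with the half: x inward normal (the way to push), y along the flange to the hinge, z up.
- fixed_pad (a point): centre of the outer (jig +x) face of the blue flange, a fixed upright block 22 thick, 47 long (jig y -85 to -38), 14 to 78 above the bench; point 60 above the bench; the other face to squeeze. Shut, the two flanges measure 44 across. A blue foot below, up to 26 high, reaches 17 out from this face. Axes as the jig's.
- pin_hole (a point): centre of the hole mouth on top of the upper blue ear, 50 above the bench, 105 from the nest centre along the jig's -y. Ears: blue plates at heights 16 to 26 and 40 to 50, yellow one at 28 to 38 between them, each 36 (x) by 40 (y); when shut their 13 mm vertical holes line up. 38 deep to the base plate. Axes as the jig's.
- nest (a point): where the cup stands: centre of the shells, on the base plate's top, 12 above the bench.
- cup: bright plated metal cup standing loose in the nest, diameter 55, 56 tall, origin at the centre of its underside, z up.
- rack: black plastic rack bar fixed on the bench, 200 (x) by 50 (y) by 40 tall, origin at the centre of its underside; three 13 mm through holes 70 apart along its x axis hold the three pins, which can stand in any order with their collars on its top.
- pin: red-knobbed steel pin, upright. Origin: centre of its collar's underside, z up along the pin. Below: shank of diameter 10, 36 long, tapered over the last 7. Above: collar, diameter 22, 4 thick, then red round knob to grip, diameter 20, 32 tall (top 36 above origin). 40 to 85 g. Starts in any of the rack's holes. Home in the jig, its origin lies at pin_hole.
- pin_white: white-knobbed steel pin, upright. Origin: centre of its collar's underside, z up along the pin. Below: shank of diameter 8, 36 long, tapered over the last 7. Above: collar, diameter 22, 4 thick, then white round knob to grip, diameter 20, 32 tall (top 36 above origin). Stays in the rack.
- pin_green: green-knobbed steel pin, upright. Origin: centre of its collar's underside, z up along the pin. Below: shank of diameter 8, 36 long, tapered over the last 7. Above: collar, diameter 22, 4 thick, then green round knob to grip, diameter 20, 32 tall (top 36 above origin). Stays in the rack.
- spare_cup: another plated cup, same size, loose on the bench to the left.
- disc: domed plated disc, diameter 68, 13 thick, loose on the bench to the left.
- spanner: steel spanner lying loose on the bench to the right.
- strap: flat plated strap 90 by 24 by 6, loose on the bench to the left.
Things that resemble listed ones, but are neither listed nor needed, are in the scene too. What is shaped like the cup but pink is not meant. Of the things shaped like the pin, the red one is meant.

How it is judged:
By the outcome, as a careful person would: the job done as asked, in the order asked, and still so for the second after the job is handed in, while the arm keeps its last pose, push and grip.
It also fails if it takes over 61 s, if anything falls off the work surface, if the arm or the gripper's body presses on something with over 40 N, if the wrist force passes 120 N, or if a joint passes its speed limit or range.

ROBOT

A 6-joint arm with a two-finger parallel gripper is mounted at the origin on the work surface. World frame = base frame: x ahead of the robot, y to its left, z up, the work surface at z = 0. Lengths are in mm, angles in rad, forces in N, time in s.
With the tool pointing down it reaches from about 350 to 775 mm from the base axis. Payload 7.3 kg.
Tool frame: the origin (TCP) lies between the finger pads; the fingertips stand 25 mm ahead of it and the grasp point (between the pads) lies 6 mm ahead of it (arm.tip_extent is the distance from the TCP to the fingertips, in mm); z points along the fingers, y is the line along which they close (so a half turn about z gives the same grasp; the last joint's range is limited). The gripper opens to 92 mm and grips with 3 to 60 N. Pads are 19 mm wide; open, the fingers measure 130 mm over their backs; the gripper's body (75 mm by 190 mm) begins 47 mm behind the grasp point.
Start: joints at [1.028, 0.342, 1.524, -0, 1.275, -0.146], TCP at [202.883, 484.233, 251.741] pointing down, gripper open.
Joint ranges: [-2.53, 2.53], [-0.77, 2.02], [0.04, 2.7], [-1, 4.14], [0.28, 2.66], [-3.11, 3.11]. Speed limits (rad/s): [2.57, 2.57, 3.14, 3.14, 3.14, 3.14].

INTERFACE

Orientations are given as a rotation vector (axis times angle).
In Python, from bench import arm gives the robot as it stands.
- The arm moves only by the tool apply_moves, never from a script. Its argument "rows" is a list of rows, each an object with "hand": the opening, from -1 (shut) to 1 (fully open); "dp": the shift along the tool's x, y, z in units of 40 mm (1.0 is 40 mm), a list of three; "twist": the turn, a rotation vector about the tool's x, y, z in units of 6 degrees (1.0 is 6 degrees), a list of three. In form: [{"hand": hand, "dp": [dx, dy, dz], "twist": [rx, ry, rz]}, ...]. A call has 1 to 5 rows; each row shifts and turns the commanded pose from where the row before left it, along the tool's axes as they then stand; what a row does not reach is not made up. A row lasts 1/10 s, in which the tool goes at most 50 mm and 8.59 degrees, less where a joint would pass 70% of its speed; a pose out of reach is approached as far as the arm can. A call is refused whole if a number of a shift passes 1 or a number of a turn 1, either way. A call with a gripper value outside its range is refused whole. The fingers move at their own pace and stop on an object; the grip force is fixed at half the most. Time passes only in rows, so rows that do not move let the fingers close. It gives the time, the measured TCP pose, the force, the opening and the grip force at its end, in the units of the state.
- arm.read_state(): the state, without advancing time (a new reading comes with each control period).
- arm.grab_frame(name): name is "scene" or "top" or "wrist"; returns a dict with "color" (420x560x3 uint8, blue, green, red), "range_z" (420x560 float32, mm along the optical axis (not along the pixel's ray), 0 where there is no reading), "fx", "fy", "cx", "cy" (pixels), "T" (4x4, takes a point from camera to world coordinates); the wrist camera has in their place "mount" (4x4, takes a point from camera to tool coordinates, whose origin is the TCP and whose axes are the flange's). Camera axes: x right, y down, z forward; pixel columns grow to the right and rows downward; lengths in mm; the calibration is good to about 2 mm. A picture is of the moment at which its call begins: read the wrist's pose just before it.
- arm.job_done(): hands the job in; it is judged then, once.
Trained networks look in a picture, given as the dict that the camera call returned (one of the last four; its "shot" number tells which), for a name from the list of things; names that differ only in an ending like _2 or _b are one class to them, and where a whole thing is asked for, a point or a joint stands for the part that bears it (a point fixed in the world has none). Each returns a list of dicts, best first, with "confidence" (0 to 1); they miss things now and then, are a little off and sometimes report something else, mostly with a low value. They report only what shows in the picture. A call takes as long as a camera call. They do not tell look-alikes from the thing itself.
- arm.regions_of(label, picture): "region" (420x560 bool, what is visible of it) and "point" ([column, row] in pixels, amid what is visible of it).
The state is a dict: "clock": time; "joints": joint angles; "joint_vel": joint speeds; "joint_torque": joint torques, N m; "eef_pos": TCP position; "orientation": TCP orientation; "contact_force": force on the tool from outside, world axes, zero at the start; "wrist_torque": the same for the moment, N m; "grip_width": finger opening in mm; "gripper_force": force on a finger pad.
Only numpy, scipy, OpenCV 4.12 (cv2) and the standard library are available. Lean on these libraries where they do the work, as an engineer would, in place of code of your own. Each camera call takes 0.05 s, during which the arm holds its last target. There are 200 camera calls.

## Working session

There is one attempt and no reset: what is moved stays moved. The work goes in short steps, Python scripts to look and compute and a tool call to move; the robot and the scene stay as the last step left them, time stands still between calls to the robot, and variables do not carry over. Pictures are saved under pics/ and viewed, at most 10 in all, crops included, and the job is handed in when it is done.

Besides the shell and the picture viewer there is one more tool, called as name(argument=value, ...) on one line, values as JSON. apply_moves: Moves the arm, as the interface text tells. Its arguments: {"type":"object","properties":{"rows":{"type":"array","items":{"type":"object","properties":{"hand":{"type":"number"},"dp":{"type":"array","items":{"type":"number"}},"twist":{"type":"array","items":{"type":"number"}}}}}},"required":["rows"]}

```bash
mkdir -p pics; ls; cat > h.py <<'E'
import numpy as np, cv2
from scipy.spatial.transform import Rotation as R
from bench import arm
def Tof(p):
    if 'T' in p: return np.array(p['T'])
    s=arm.read_state(); M=np.eye(4); M[:3,:3]=R.from_rotvec(s['orientation']).as_matrix(); M[:3,3]=s['eef_pos']
    return M@np.array(p['mount'])
def cloud(p,T):
    v,u=np.mgrid[0:420,0:560]; z=p['range_z']
    P=np.stack([(u-p['cx'])/p['fx']*z,(v-p['cy'])/p['fy']*z,z,np.ones_like(z)],-1)
    W=(P@T.T)[...,:3]; W[z<=0]=np.nan
    return W
def proj(p,T,X):
    c=np.linalg.inv(T)@np.append(X,1); return c[0]/c[2]*p['fx']+p['cx'],c[1]/c[2]*p['fy']+p['cy']
E
python3 - <<'E'
from h import *
a=arm.grab_frame('scene');b=arm.grab_frame('top')
for n,p in(('scene',a),('top',b)):
    cv2.imwrite(f'pics/{n}0.png',p['color']); T=Tof(p); W=cloud(p,T)
    print(n,np.round(T,3).tolist(),p['fx'],p['cx'],p['cy'])
    for l in ['jig','swing_half','cup','rack','pin','pin_white','pin_green','spare_cup']:
        for d in arm.regions_of(l,p)[:4]:
            m=d['region']; w=W[m]; w=w[~np.isnan(w[:,0])]
            print(l,round(d['confidence'],2),np.round(d['point']),m.sum(),np.round(np.median(w,0)) if len(w) else None,np.round(p['color'][m].mean(0)))
s=arm.read_state();print(s['clock'],s['contact_force'])
E
```

```text
pics
scene [[0.038, 0.748, -0.663, 1299.17], [0.999, -0.027, 0.026, -58.763], [0.002, -0.663, -0.748, 937.7], [0.0, 0.0, 0.0, 1.0]] 471.819440340975 272.8669862414631 208.26208308183064
jig 0.62 [322. 239.] 5144 [600.  86.  15.] [78. 78. 72.]
jig 0.18 [382. 199.] 194 [450. 268.   3.] [159. 155. 149.]
cup 0.9 [334. 224.] 402 [585. 120.  65.] [116. 112. 108.]
cup 0.87 [295. 185.] 532 [421.  29.  42.] [ 99.  85. 128.]
cup 0.66 [251. 259.] 575 [667. -82.  52.] [104.  90. 132.]
rack 0.88 [169. 238.] 1473 [ 588. -281.   37.] [36. 35. 35.]
pin 0.56 [165. 230.] 131 [ 576. -289.   62.] [ 38.  39. 115.]
pin_white 0.41 [158. 251.] 125 [ 645. -292.   67.] [148. 149. 153.]
pin_green 0.6 [322. 211.] 1026 [515.  93.  43.] [ 39. 108. 131.]
pin_green 0.54 [173. 206.] 94 [ 506. -285.   62.] [ 61. 103.  46.]
spare_cup 0.81 [430. 200.] 573 [484. 381.  42.] [112. 110. 107.]
top [[-0.019, -0.981, 0.195, 303.795], [-1.0, 0.019, -0.001, -33.541], [-0.003, -0.195, -0.981, 1333.431], [0.0, 0.0, 0.0, 1.0]] 471.6233314340218 284.09255491596946 210.94813297270662
jig 0.65 [241. 213.] 3911 [563.  83.  14.] [75. 7
[... 209 characters left out ...]
.] 351 [645. -83.  55.] [ 99.  83. 123.]
cup 0.34 [240. 230.] 651 [505.  88.  52.] [ 28. 120. 150.]
rack 0.92 [372. 211.] 1208 [ 561. -284.   39.] [31. 28. 28.]
rack 0.71 [246. 209.] 3992 [563.  82.  14.] [75. 78. 75.]
rack 0.65 [426. 212.] 505 [ 555. -445.    7.] [143. 137. 133.]
rack 0.39 [177. 258.] 240 [442. 272.   6.] [157. 149. 146.]
pin 0.54 [378. 204.] 89 [ 565. -290.   67.] [ 30.  31. 112.]
pin 0.5 [347. 211.] 69 [ 551. -209.   70.] [ 37.  89. 164.]
pin_white 0.69 [238. 235.] 530 [505.  91.  56.] [ 24. 126. 158.]
pin_green 0.65 [377. 232.] 63 [ 496. -285.   75.] [ 58. 110.  38.]
spare_cup 0.8 [136. 250.] 406 [463. 379.  54.] [105. 100.  98.]
0.9 [ 0.24862755  0.17371995 -0.35080012]
```

```bash
python3 - <<'E'
import cv2,numpy as np
a=cv2.imread('pics/scene0.png')[150:330,130:450];b=cv2.imread('pics/top0.png')[150:290,110:430]
cv2.imwrite('pics/both.png',np.vstack([cv2.resize(a,(560,315),interpolation=3),cv2.resize(b,(560,245),interpolation=3)]))
E
```

```text
(no output)
```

View pics/both.png

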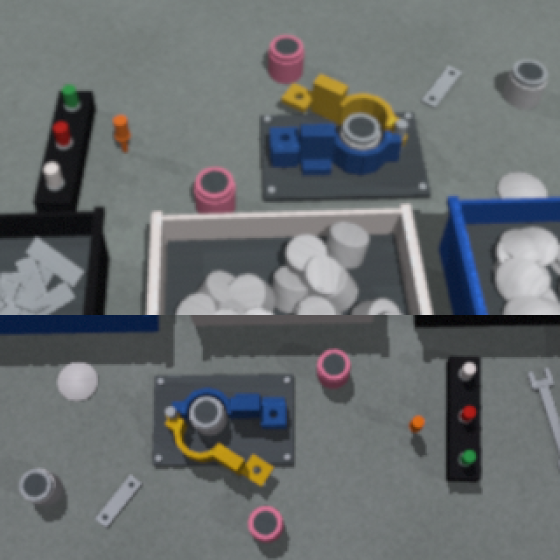

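View pics/scene0.png

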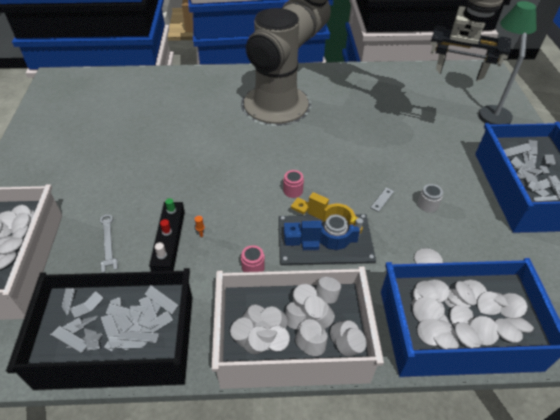

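```bash
cat >> h.py <<'E'
def masks(p):
    c=p['color'].astype(int); hsv=cv2.cvtColor(p['color'],cv2.COLOR_BGR2HSV); h,s,v=[hsv[...,i] for i in range(3)]
    return dict(blue=(h>100)&(h<125)&(s>120)&(v>40),yellow=(h>17)&(h<32)&(s>140)&(v>60),red=((h<6)|(h>174))&(s>150)&(v>50),orange=(h>=7)&(h<=16)&(s>150)&(v>80))
E
python3 - <<'E'
from h import *
a=arm.grab_frame('scene');b=arm.grab_frame('top')
for n,p in(('scene',a),('top',b)):
    T=Tof(p);W=cloud(p,T)
    roi=(W[...,0]>440)&(W[...,0]<680)&(W[...,1]>-60)&(W[...,1]<230)
    # base plate
    m=roi&(W[...,2]>8)&(W[...,2]<17)
    k=cv2.connectedComponents(m.astype(np.uint8))[1]; i=np.argmax(np.bincount(k[m])); q=W[k==i]
    # fit in plane using all roi points >7 high of plate
    r=cv2.minAreaRect(np.float32(q[:,:2])); print(n,'plate',r,np.median(q[:,2]),len(q))
    M=masks(p)
    for c in('blue','yellow'):
        m=M[c]&roi; q=W[m]; print(c,m.sum(),np.percentile(q,[2,50,98],0).round(0).tolist())
        for lo,hi in((44,53),(33,41),(70,82),(54,62)):
            t=q[(q[:,2]>lo)&(q[:,2]<hi)]
            if len(t)>5: print('   z',lo,hi,len(t),t.mean(0).round(1),cv2.minAreaRect(np.float32(t[:,:2])))
    m=M['red']&(W[...,1]<-200); q=W[m]; t=q[q[:,2]>68]; print('red',m.sum(),q.mean(0).round(1),len(t),t.mean(0) if len(t) else 0)
p=b;
E
```

```text
scene plate ((579.2744140625, 98.8869400024414), (229.49041748046875, 153.96852111816406), 89.5319595336914) 10.259146090358286 1961
blue 1469 [[563.0, -1.0, 15.0], [600.0, 67.0, 46.0], [620.0, 170.0, 77.0]]
   z 44 53 371 [591.7  48.2  48.1] ((592.5576171875, 84.45764923095703), (180.1691131591797, 49.50217056274414), 82.38640594482422)
   z 33 41 157 [604.9  82.7  37.1] ((596.4413452148438, 84.9183349609375), (177.03253173828125, 41.84467697143555), 84.32410430908203)
   z 70 82 161 [590.6  59.3  75.5] ((590.4007568359375, 59.528316497802734), (46.60111999511719, 25.216798782348633), 87.69662475585938)
   z 54 62 200 [601.3 115.2  56.6] ((598.3065185546875, 105.15766906738281), (137.78054809570312, 42.84938049316406), 86.64569091796875)
yellow 909 [[476.0, 28.0, 19.0], [515.0, 92.0, 46.0], [562.0, 168.0, 77.0]]
   z 44 53 115 [523.1 119.1  48.7] ((529.1742553710938, 131.9378662109375), (148.39984130859375, 37.67863464355469), 56.8362922668457)
   z 33 41 235 [502.7  70.7  36.5] ((516.0529174804688, 93.8907699584961), (154.15097045898438, 43.62278747558594), 64.33971405029297)
   z 
[... 1081 characters left out ...]
16797)
yellow 604 [[469.0, 25.0, 2.0], [504.0, 92.0, 53.0], [566.0, 180.0, 82.0]]
   z 44 53 29 [523.2 127.6  48.9] ((515.5226440429688, 114.7291259765625), (158.79995727539062, 46.0208740234375), 59.89162063598633)
   z 33 41 153 [490.4  54.   37.4] ((512.5917358398438, 104.38182830810547), (176.6535186767578, 41.524478912353516), 66.44041442871094)
   z 70 82 124 [501.7  84.3  77.6] ((501.47442626953125, 84.33613586425781), (46.89514923095703, 21.48740005493164), 55.13270568847656)
   z 54 62 143 [532.2 148.8  57.8] ((519.1818237304688, 128.6281280517578), (137.54769897460938, 39.7196159362793), 53.36475372314453)
red 63 [ 566.5 -291.5   67. ] 43 [ 565.66961699 -290.35926968   75.56302118]
```

```bash
python3 - <<'E'
from h import *
w=arm.grab_frame('wrist'); s=arm.read_state()
print(np.round(w['mount'],3).tolist(),w['fx'],w['cx'],w['cy']); print(R.from_rotvec(s['orientation']).as_matrix().round(3),s)
E
```

```text
[[0.0, -0.959, -0.285, 77.356], [1.0, 0.0, -0.0, 1.329], [0.0, -0.285, 0.959, -133.006], [0.0, 0.0, 0.0, 1.0]] 291.65637338545935 279.4869386767455 209.66870373067945
[[-0.922  0.386  0.   ]
 [ 0.386  0.922  0.   ]
 [-0.     0.    -1.   ]] {'clock': 1.05, 'joints': array([ 1.02802676e+00,  3.41987041e-01,  1.52409976e+00,  5.60990095e-06,
        1.27537238e+00, -1.45998037e-01]), 'joint_vel': array([-0.00123769, -0.00098207, -0.00013903, -0.00080548, -0.00149727,
       -0.00015866]), 'joint_torque': array([-4.55619875e-04, -4.31130588e+01, -2.44480526e+01,  7.17267604e-02,
        4.84017923e-02, -8.88470652e-06]), 'eef_pos': array([202.87232793, 484.24547292, 251.74732346]), 'orientation': array([6.19161745e-01, 3.07993372e+00, 2.00193197e-04]), 'contact_force': array([-0.52829054, -0.11698375, -0.29033475]), 'wrist_torque': array([-0.0298695 , -0.03633357, -0.00355532]), 'gripper_force': 0.0, 'grip_width': 91.72665759844814}
```

```bash
cat >> h.py <<'E'
def plan(dst,head=None,n=None,vmax=40):
    """print rows (tool units) from measured pose to dst with tool-x heading head (deg)"""
    s=arm.read_state(); M=R.from_rotvec(s['orientation']).as_matrix(); p=np.array(s['eef_pos']); d=np.array(dst,float)-p
    h0=np.degrees(np.arctan2(M[1,0],M[0,0])); dh=0 if head is None else head-h0
    n=n or int(np.ceil(max(np.linalg.norm(d)/vmax,abs(dh)/5.5)))
    for i in range(n):
        f=np.radians(h0+dh*i/n); u=d/n
        print(i,np.round([(u[0]*np.cos(f)+u[1]*np.sin(f))/40,(u[0]*np.sin(f)-u[1]*np.cos(f))/40,-u[2]/40],2),'tw',round(-dh/n/6,2))
E
python3 -c "
from h import *
plan([550,80,230],90,15)"
```

```text
0 [-0.79 -0.4   0.04] tw 0.75
1 [-0.82 -0.33  0.04] tw 0.75
2 [-0.85 -0.27  0.04] tw 0.75
3 [-0.86 -0.2   0.04] tw 0.75
4 [-0.88 -0.13  0.04] tw 0.75
5 [-0.89 -0.06  0.04] tw 0.75
6 [-0.89  0.    0.04] tw 0.75
7 [-0.88  0.07  0.04] tw 0.75
8 [-0.88  0.14  0.04] tw 0.75
9 [-0.86  0.21  0.04] tw 0.75
10 [-0.84  0.28  0.04] tw 0.75
11 [-0.82  0.34  0.04] tw 0.75
12 [-0.79  0.41  0.04] tw 0.75
13 [-0.76  0.47  0.04] tw 0.75
14 [-0.72  0.52  0.04] tw 0.75
```

apply_moves(rows=[{"hand": -1,"dp": [-0.79,-0.4,0.04],"twist": [0,0,0.75]},{"hand": -1,"dp": [-0.82,-0.33,0.04],"twist": [0,0,0.75]},{"hand": -1,"dp": [-0.85,-0.27,0.04],"twist": [0,0,0.75]},{"hand": -1,"dp": [-0.86,-0.2,0.04],"twist": [0,0,0.75]},{"hand": -1,"dp": [-0.88,-0.13,0.04],"twist": [0,0,0.75]}])

```text
clock: 1.55
eef_pos: [319.2, 348.7, 243.8]
orientation: [1.212, 2.898, 0.001]
contact_force: [0.7, 0.1, 0.3]
grip_width: 56.8
gripper_force: 0.0
```

apply_moves(rows=[{"hand": -1,"dp": [-0.89,-0.06,0.04],"twist": [0,0,0.75]},{"hand": -1,"dp": [-0.89,0,0.04],"twist": [0,0,0.75]},{"hand": -1,"dp": [-0.88,0.07,0.04],"twist": [0,0,0.75]},{"hand": -1,"dp": [-0.88,0.14,0.04],"twist": [0,0,0.75]},{"hand": -1,"dp": [-0.86,0.21,0.04],"twist": [0,0,0.75]}])

```text
clock: 2.05
eef_pos: [434.6, 213.4, 235.8]
orientation: [1.755, 2.605, 0.001]
contact_force: [0.0, -0.4, -0.1]
grip_width: 16.6
gripper_force: 0.0
```

apply_moves(rows=[{"hand": -1,"dp": [-0.84,0.28,0.04],"twist": [0,0,0.75]},{"hand": -1,"dp": [-0.82,0.34,0.04],"twist": [0,0,0.75]},{"hand": -1,"dp": [-0.79,0.41,0.04],"twist": [0,0,0.75]},{"hand": -1,"dp": [-0.76,0.47,0.04],"twist": [0,0,0.75]},{"hand": -1,"dp": [-0.72,0.52,0.04],"twist": [0,0,0.75]}])

```text
clock: 2.55
eef_pos: [550.0, 78.0, 227.7]
orientation: [2.23, 2.213, 0.0]
contact_force: [0.3, 1.0, 0.0]
grip_width: 0.8
gripper_force: 0.0
```

apply_moves(rows=[{"hand": -1,"dp": [0,0,0],"twist": [0,0,0]},{"hand": -1,"dp": [0,0,0],"twist": [0,0,0]}])

```text
clock: 2.75
eef_pos: [549.1, 78.9, 227.3]
orientation: [-2.226, -2.215, 0.001]
contact_force: [-0.1, -0.0, 0.6]
grip_width: 0.7
gripper_force: 0.0
```

```bash
python3 - <<'E'
from h import *
s=arm.read_state(); p=arm.grab_frame('wrist'); M=np.eye(4); 
T=Tof(p);W=cloud(p,T); cv2.imwrite('pics/w1.png',p['color'])
q=W[(W[...,2]>9)&(W[...,2]<15)]; print(np.nanpercentile(q,[1,50,99],0).round(1).tolist())
K=masks(p)
for c in('blue','yellow'):
    for lo,hi in((46,54),(34,42),(72,84)):
        m=(K[c]&(W[...,2]>lo)&(W[...,2]<hi)).astype(np.uint8); n,l,st,ce=cv2.connectedComponentsWithStats(m)
        for i in range(1,n):
            if st[i,4]>150:
                t=W[l==i]; r=cv2.minAreaRect(np.float32(t[:,:2])); print(c,lo,hi,st[i,4],np.round(ce[i]),'med z',np.median(t[:,2]).round(1),np.round(r[0],1),np.round(r[1],1),round(r[2],1))
E
```

```text
[[502.0, -14.8, 9.8], [571.4, 134.7, 12.1], [740.4, 233.5, 14.3]]
blue 46 54 462 [482.  41.] med z 50.3 [762.2 219.8] [ 46.3 103.6] 58.8
blue 46 54 423 [307. 242.] med z 50.1 [579.8  26.2] [19.6 49.1] 68.0
blue 34 42 315 [465.  35.] med z 38.0 [730.5 238.3] [19.  60.6] 18.8
blue 72 84 549 [491.  29.] med z 77.9 [729.8 234.1] [10.7 45.8] 11.6
blue 72 84 951 [316. 219.] med z 78.0 [586.4  62.6] [46.6 22.1] 89.7
yellow 34 42 713 [228. 226.] med z 38.1 [487.4  45.8] [40.3 35.7] 56.1
yellow 72 84 997 [234. 195.] med z 78.0 [502.6  88.2] [46.8 21.7] 56.9
```

View pics/w1.png

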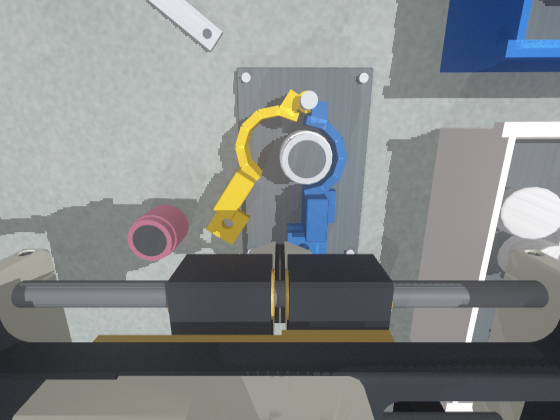

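```bash
cat >> h.py <<'E'
def plans(wps):
    """wps: (x,y,z,head,n) list; prints rows from measured pose"""
    s=arm.read_state(); M=R.from_rotvec(s['orientation']).as_matrix(); p=np.array(s['eef_pos']); h=np.degrees(np.arctan2(M[1,0],M[0,0]))
    for *q,hd,n in wps:
        d=(np.array(q)-p)/n; dh=(hd-h)/n
        for i in range(n):
            f=np.radians(h+dh*i)
            print(np.round([(d[0]*np.cos(f)+d[1]*np.sin(f))/40,(d[0]*np.sin(f)-d[1]*np.cos(f))/40,-d[2]/40],2).tolist(),'tw',round(-dh/6,2))
        print('--',np.round(q),hd); p=np.array(q); h=hd
def W_(th,off,z,n,H=(575.4,178)):
    return (H[0]-116.5*np.sin(th)-off*np.cos(th),H[1]-116.5*np.cos(th)+off*np.sin(th),z,90-np.degrees(th),n)
E
python3 -c "
from h import *
plans([W_(.578,58,190,6),W_(.578,58,65,4),W_(.578,45,65,2)]+[W_(t,41,65,1) for t in(.53,.48,.43,.38,.33,.28,.23,.18,.13,.09,.06,.03,.015,0)])"
```

```text
[0.13, -0.36, 0.16] tw 0.91
[0.1, -0.37, 0.16] tw 0.91
[0.06, -0.38, 0.16] tw 0.91
[0.03, -0.38, 0.16] tw 0.91
[-0.01, -0.38, 0.16] tw 0.91
[-0.05, -0.38, 0.16] tw 0.91
-- [463. 112. 190.] 56.88303944143842
[0.0, 0.0, 0.78] tw -0.0
[0.0, 0.0, 0.78] tw -0.0
[0.0, 0.0, 0.78] tw -0.0
[0.0, 0.0, 0.78] tw -0.0
-- [463. 112.  65.] 56.88303944143842
[0.0, 0.16, -0.0] tw -0.0
[0.0, 0.16, -0.0] tw -0.0
-- [474. 105.  65.] 56.88303944143842
[-0.05, 0.24, -0.0] tw -0.46
-- [481.  98.  65.] 59.63323685806637
[-0.05, 0.15, -0.0] tw -0.48
-- [485.  94.  65.] 62.49802583372049
[-0.05, 0.15, -0.0] tw -0.48
-- [490.  89.  65.] 65.3628148093746
[-0.05, 0.15, -0.0] tw -0.48
-- [494.  85.  65.] 68.22760378502872
[-0.05, 0.15, -0.0] tw -0.48
-- [499.  81.  65.] 71.09239276068283
[-0.05, 0.15, -0.0] tw -0.48
-- [504.  77.  65.] 73.95718173633695
[-0.05, 0.15, -0.0] tw -0.48
-- [509.  74.  65.] 76.82197071199107
[-0.05, 0.15, -0.0] tw -0.48
-- [514.  71.  65.] 79.68675968764518
[-0.05, 0.15, -0.0] tw -0.48
-- [520.  68.  65.] 82.5515486632993
[-0.04, 0.12, -0.0] tw -0.38
-- [524.  66.  65.] 84.84337984382259
[-0.03, 0.09, -0.0] tw -0.29
-- [527.  64.  65.] 86.56225322921506
[-0.03, 0.09, -0.0] tw -0.29
-- [531.  63.  65.] 88.28112661460753
[-0.02, 0.04, -0.0] tw -0.14
-- [533.  62.  65.] 89.14056330730376
[-0.02, 0.04, -0.0] tw -0.14
-- [534.  62.  65.] 90.0
```

apply_moves(rows=[{"hand": -1,"dp": [0.13,-0.36,0.16],"twist": [0,0,0.91]},{"hand": -1,"dp": [0.1,-0.37,0.16],"twist": [0,0,0.91]},{"hand": -1,"dp": [0.06,-0.38,0.16],"twist": [0,0,0.91]},{"hand": -1,"dp": [0.03,-0.38,0.16],"twist": [0,0,0.91]},{"hand": -1,"dp": [-0.01,-0.38,0.16],"twist": [0,0,0.91]}])

```text
clock: 3.3
eef_pos: [476.0, 107.6, 195.8]
orientation: [-2.687, -1.627, -0.001]
contact_force: [-0.1, 0.6, 0.2]
grip_width: 0.4
gripper_force: 0.0
```

apply_moves(rows=[{"hand": -1,"dp": [-0.05,-0.38,0.16],"twist": [0,0,0.91]},{"hand": -1,"dp": [0,0,0.78],"twist": [0,0,0]},{"hand": -1,"dp": [0,0,0.78],"twist": [0,0,0]},{"hand": -1,"dp": [0,0,0.78],"twist": [0,0,0]},{"hand": -1,"dp": [0,0,0.78],"twist": [0,0,0]}])

```text
clock: 3.8
eef_pos: [462.4, 112.6, 64.1]
orientation: [2.759, 1.503, 0.002]
contact_force: [1.2, -1.2, -0.0]
grip_width: 0.1
gripper_force: 0.0
```

apply_moves(rows=[{"hand": -1,"dp": [0,0.16,0],"twist": [0,0,0]},{"hand": -1,"dp": [0,0.16,0],"twist": [0,0,0]},{"hand": -1,"dp": [-0.05,0.24,0],"twist": [0,0,-0.46]},{"hand": -1,"dp": [-0.05,0.15,0],"twist": [0,0,-0.48]},{"hand": -1,"dp": [-0.05,0.15,0],"twist": [0,0,-0.48]}])

```text
clock: 4.3
eef_pos: [490.9, 88.3, 66.8]
orientation: [2.638, 1.703, 0.005]
contact_force: [-1.2, 1.3, -0.3]
grip_width: 0.3
gripper_force: 0.5
```

apply_moves(rows=[{"hand": -1,"dp": [-0.05,0.15,0],"twist": [0,0,-0.48]},{"hand": -1,"dp": [-0.05,0.15,0],"twist": [0,0,-0.48]},{"hand": -1,"dp": [-0.05,0.15,0],"twist": [0,0,-0.48]},{"hand": -1,"dp": [-0.05,0.15,0],"twist": [0,0,-0.48]},{"hand": -1,"dp": [-0.05,0.15,0],"twist": [0,0,-0.48]}])

```text
clock: 4.8
eef_pos: [516.0, 69.2, 66.9]
orientation: [2.404, 2.02, 0.004]
contact_force: [-2.0, 0.8, -0.4]
grip_width: 0.5
gripper_force: 0.5
```

apply_moves(rows=[{"hand": -1,"dp": [-0.05,0.15,0],"twist": [0,0,-0.48]},{"hand": -1,"dp": [-0.04,0.12,0],"twist": [0,0,-0.38]},{"hand": -1,"dp": [-0.03,0.09,0],"twist": [0,0,-0.29]},{"hand": -1,"dp": [-0.03,0.06,0],"twist": [0,0,-0.29]},{"hand": -1,"dp": [-0.02,0.04,0],"twist": [0,0,-0.14]}])

```text
clock: 5.3
eef_pos: [533.4, 60.3, 66.7]
orientation: [2.23, 2.21, 0.004]
contact_force: [-1.4, 1.5, 0.7]
grip_width: 0.5
gripper_force: 0.5
```

apply_moves(rows=[{"hand": -1,"dp": [0,0.04,0],"twist": [0,0,-0.14]},{"hand": -1,"dp": [0,0.01,0],"twist": [0,0,0]}])

```text
clock: 5.5
eef_pos: [534.7, 60.3, 65.5]
orientation: [2.216, 2.226, 0.002]
contact_force: [-0.1, 0.5, 1.7]
grip_width: 0.8
gripper_force: 0.2
```

apply_moves(rows=[{"hand": -1,"dp": [0,0.03,0],"twist": [0,0,0]},{"hand": -1,"dp": [0,0.03,0],"twist": [0,0,0]}])

```text
clock: 5.7
eef_pos: [535.1, 60.4, 64.6]
orientation: [-2.215, -2.224, 0.003]
contact_force: [-8.7, -0.1, 5.7]
grip_width: 0.4
gripper_force: 4.7
```

apply_moves(rows=[{"hand": -1,"dp": [0,0.03,0],"twist": [0,0,0]},{"hand": -1,"dp": [0,0,0],"twist": [0,0,0]}])

```text
clock: 5.9
eef_pos: [535.1, 60.4, 64.4]
orientation: [-2.214, -2.223, 0.007]
contact_force: [-10.9, -1.0, 7.9]
grip_width: 0.2
gripper_force: 5.5
```

apply_moves(rows=[{"hand": -1,"dp": [0,-0.2,0],"twist": [0,0,0]},{"hand": -1,"dp": [0,-0.5,0],"twist": [0,0,0]},{"hand": -1,"dp": [0,0,-0.9],"twist": [0,0,0]},{"hand": -1,"dp": [-0.3,0.4,-1.0],"twist": [0,0,0]},{"hand": -1,"dp": [-0.4,0.7,-0.9],"twist": [0,0,0]}])

```text
clock: 6.4
eef_pos: [553.1, 32.9, 178.3]
orientation: [-2.215, -2.227, -0.0]
contact_force: [0.3, -0.4, 0.2]
grip_width: 0.4
gripper_force: 0.0
```

apply_moves(rows=[{"hand": -0.1,"dp": [-0.5,0.7,-0.9],"twist": [0,0,0]},{"hand": -0.1,"dp": [0,0,-0.4],"twist": [0,0,0]},{"hand": -0.1,"dp": [0,0,0],"twist": [0,0,0]}])

```text
clock: 6.7
eef_pos: [583.5, 11.9, 231.0]
orientation: [2.215, 2.222, 0.006]
contact_force: [-0.8, 0.4, 0.3]
grip_width: 19.7
gripper_force: 0.0
```

```bash
cat >> h.py <<'E'
def onplane(p,T,uv,z):
    d=T[:3,:3]@np.array([(uv[0]-p['cx'])/p['fx'],(uv[1]-p['cy'])/p['fy'],1]); return T[:3,3]+d*(z-T[2,3])/d[2]
E
python3 - <<'E'
from h import *
s=arm.read_state(); print(s['eef_pos'].round(1),s['contact_force'].round(1),s['grip_width'])
p=arm.grab_frame('wrist'); T=Tof(p);W=cloud(p,T); cv2.imwrite('pics/w2f.png',p['color'])
K=masks(p)
for c,lo,hi in(('blue',46,54),('blue',72,84),('yellow',72,84)):
        m=(K[c]&(W[...,2]>lo)&(W[...,2]<hi)).astype(np.uint8); n,l,st,ce=cv2.connectedComponentsWithStats(m)
        for i in range(1,n):
            if st[i,4]>150 and st[i,1]>60:
                t=W[l==i]; r=cv2.minAreaRect(np.float32(t[:,:2])); print(c,lo,hi,st[i],np.round(ce[i]),'med z',np.median(t[:,2]).round(1),np.round(r[0],1),np.round(r[1],1),round(r[2],1))
print('hole pred',proj(p,T,[576,17,50]))
u,v=map(int,proj(p,T,[576,40,50])); c=p['color'][max(v-75,0):v+75,u-100:u+100]; cv2.imwrite('pics/w2.png',cv2.resize(c,None,fx=4,fy=4,interpolation=3)); print('crop origin',u-100,max(v-75,0))
E
```

```text
[583.5  11.9 231. ] [-0.8  0.4  0.3] 19.668859982875865
blue 46 54 [ 255  176   41   33 1123] [275. 193.] med z 47.8 [577.4  17.4] [44.7 36.6] 0.5
blue 72 84 [ 271  129   23   49 1087] [282. 153.] med z 75.8 [584.9  62.3] [46.3 21.6] 89.7
yellow 72 84 [ 248  129   23   49 1093] [259. 153.] med z 75.9 [562.5  62.2] [46.2 21.5] 89.7
hole pred (np.float64(273.48776825045127), np.float64(193.12982896528814))
crop origin 173 97
```

View pics/w2.png

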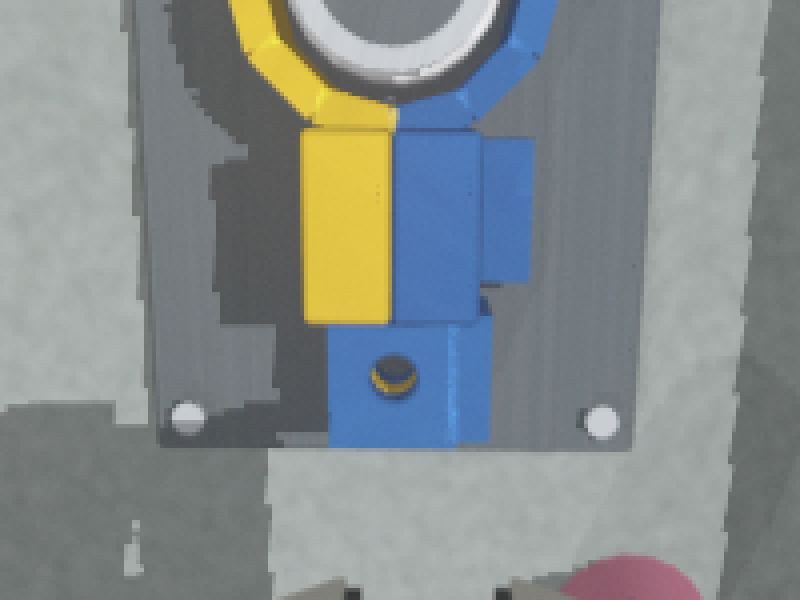

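apply_moves(rows=[{"hand": -0.1,"dp": [0,-0.19,0],"twist": [0,0,0]},{"hand": -0.1,"dp": [0,0,0],"twist": [0,0,0]},{"hand": -0.1,"dp": [0,0,0],"twist": [0,0,0]}])

```text
clock: 7.05
eef_pos: [573.4, 12.9, 227.5]
orientation: [-2.215, -2.226, 0.002]
contact_force: [0.8, -0.4, 0.7]
grip_width: 40.8
gripper_force: 0.0
```

```bash
cat >> h.py <<'E'
def holes():
    s=arm.read_state(); print('tcp',s['eef_pos'].round(1),s['orientation'].round(4),s['grip_width'].round(1))
    p=arm.grab_frame('wrist'); T=Tof(p);W=cloud(p,T); K=masks(p)
    for c in('blue','yellow'):
        m=(K[c]&(W[...,2]>70)&(W[...,2]<84)).astype(np.uint8); n,l,st,ce=cv2.connectedComponentsWithStats(m)
        for i in range(1,n):
            if 700<st[i,4]<1500: t=W[l==i]; print(c,np.median(t[:,2]).round(1),onplane(p,T,ce[i],78).round(1))
    u,v=map(int,proj(p,T,[576,17,50])); B=K['blue'][v-16:v+17,u-16:u+17].astype(np.uint8)
    n,l,st,ce=cv2.connectedComponentsWithStats(1-B,connectivity=4)
    for i in range(1,n):
        if 40<st[i,4]<250 and abs(ce[i]-16).max()<9: print('hole',st[i],onplane(p,T,np.array(ce[i])+[u-16,v-16],50).round(1))
    return p,T
E
python3 -c "
from h import *
holes();p,T=holes()
print(np.array(arm.read_state()['joint_vel']).round(4))"
```

```text
Traceback (most recent call last):
  File "h.py", line 40, in holes
    s=arm.read_state(); print('tcp',s['eef_pos'].round(1),s['orientation'].round(4),s['grip_width'].round(1))
                                                                                    ^^^^^^^^^^^^^^^^^^^^^
AttributeError: 'float' object has no attribute 'round'
```

```bash
sed -i "s/s\['grip_width'\].round(1)/s['grip_width']/" h.py
python3 -c "
from h import *
holes();p,T=holes()
print(np.array(arm.read_state()['joint_vel']).round(4))"
```

```text
tcp [573.4  12.9 227.5] [-2.2150e+00 -2.2256e+00  1.8000e-03] 40.82665940007262
blue 78.2 [587.5  61.9  78. ]
yellow 78.1 [565.3  62.3  78. ]
hole [ 11  10  12  12 107] [576.   18.2  50. ]
tcp [573.7  12.8 227.8] [-2.2155e+00 -2.2258e+00  1.1000e-03] 41.38029898003936
blue 78.1 [587.4  61.9  78. ]
yellow 78.1 [565.2  62.3  78. ]
hole [ 11  10  12  12 108] [576.   18.4  50. ]
[ 0.0004  0.0015 -0.0098 -0.0001  0.0043 -0.0024]
```

apply_moves(rows=[{"hand": -0.1,"dp": [-0.9,0,0],"twist": [0,0,0]},{"hand": -0.1,"dp": [-0.95,-0.02,0],"twist": [0,0,0]},{"hand": -0.1,"dp": [-0.95,-0.03,0],"twist": [0,0,0]},{"hand": -0.1,"dp": [-0.95,-0.03,0],"twist": [0,0,0]},{"hand": -0.1,"dp": [-0.95,-0.03,0],"twist": [0,0,0]}])

```text
clock: 7.65
eef_pos: [570.5, -176.9, 228.3]
orientation: [-2.216, -2.226, -0.0]
contact_force: [0.2, -0.5, -0.5]
grip_width: 41.0
gripper_force: 0.0
```

apply_moves(rows=[{"hand": -0.1,"dp": [-0.95,-0.02,0],"twist": [0,0,0]},{"hand": -0.1,"dp": [-0.95,-0.02,0],"twist": [0,0,0]},{"hand": -0.1,"dp": [-0.95,0,0],"twist": [0,0,0]},{"hand": -0.1,"dp": [-0.18,0,0],"twist": [0,0,0]},{"hand": -0.1,"dp": [0,0,0],"twist": [0,0,0]}])

```text
clock: 8.15
eef_pos: [569.2, -297.9, 227.7]
orientation: [-2.218, -2.223, -0.0]
contact_force: [-0.2, 0.7, 0.2]
grip_width: 41.1
gripper_force: 0.0
```

apply_moves(rows=[{"hand": -0.1,"dp": [0,0,0],"twist": [0,0,0]},{"hand": -0.1,"dp": [0,0,0],"twist": [0,0,0]}])

```text
clock: 8.35
eef_pos: [569.9, -295.2, 228.6]
orientation: [-2.215, -2.228, -0.001]
contact_force: [0.5, 0.4, 0.5]
grip_width: 41.4
gripper_force: 0.0
```

```bash
cat >> h.py <<'E'
def pinlook(c='red',z0=76,lo=60,hi=100):
    s=arm.read_state(); print('tcp',s['eef_pos'].round(1),s['orientation'].round(4),s['grip_width'])
    p=arm.grab_frame('wrist'); T=Tof(p);W=cloud(p,T); m=masks(p)[c]
    n,l,st,ce=cv2.connectedComponentsWithStats(m.astype(np.uint8))
    for i in range(1,n):
        if st[i,4]>60:
            t=W[l==i]; zt=np.nanpercentile(t[:,2],80); k=(l==i)&(abs(W[...,2]-zt)<2.5); v,u=np.nonzero(k); (cx,cy),r=cv2.minEnclosingCircle(np.float32(np.c_[u,v]))
            print(c,st[i],'ztop',zt.round(1),'top px',round(cx,1),round(cy,1),round(r,1),'cen',np.round([u.mean(),v.mean()],1),'xy',onplane(p,T,(cx,cy),z0).round(1),onplane(p,T,(u.mean(),v.mean()),z0).round(1))
    return p,T
E
python3 - <<'E'
from h import *
pinlook();p,T=pinlook(); pinlook('orange')
for d in arm.regions_of('pin',p)[:3]: print(d['confidence'],d['point'])
u,v=map(int,proj(p,T,[567,-290,60])); v0=max(v-75,0);c=p['color'][v0:v+75,u-100:u+100]; cv2.imwrite('pics/w3.png',cv2.resize(c,None,fx=4,fy=4,interpolation=3)); print('crop origin',u-100,v0)
W=cloud(p,T); q=W[(W[...,2]>36)&(W[...,2]<44)]; print('racktop',np.median(q[:,2]),cv2.minAreaRect(np.float32(q[:,:2])))
E
```

```text
tcp [ 569.9 -295.2  228.6] [-2.2146e+00 -2.2277e+00 -5.0000e-04] 41.36829948818635
red [268 184  19  23 333] ztop 76.5 top px 277.4 197.0 9.5 cen [277.4 197.1] xy [ 567.9 -288.4   76. ] [ 567.9 -288.5   76. ]
tcp [ 569.9 -295.3  228.7] [-2.2146e+00 -2.2280e+00 -5.0000e-04] 41.19254436908548
red [268 184  19  23 331] ztop 76.4 top px 277.3 196.8 9.5 cen [277.3 196.9] xy [ 567.9 -288.5   76. ] [ 567.9 -288.6   76. ]
tcp [ 569.9 -295.4  228.8] [2.2147e+00 2.2280e+00 4.0000e-04] 41.57462161044157
0.74 [265.9, 115.7]
0.64 [275.9, 191.4]
crop origin 176 119
racktop 40.02373658748883 ((654.9658203125, -217.17636108398438), (259.95355224609375, 343.82952880859375), 77.18405151367188)
```

View pics/w3.png

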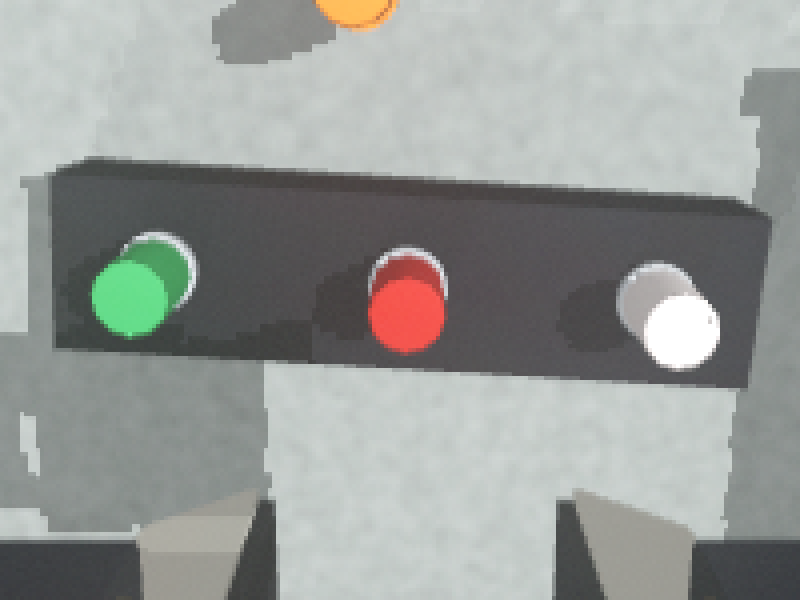

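apply_moves(rows=[{"hand": -0.1,"dp": [0.17,-0.05,0.8],"twist": [0,0,0]},{"hand": -0.1,"dp": [0,0,1.0],"twist": [0,0,0]},{"hand": -0.1,"dp": [0,0,1.0],"twist": [0,0,0]},{"hand": -0.1,"dp": [0,0,0.8],"twist": [0,0,0]},{"hand": -0.1,"dp": [0,0,0.26],"twist": [0,0,0]}])

```text
clock: 9.05
eef_pos: [565.9, -288.4, 70.5]
orientation: [-2.212, -2.222, 0.002]
contact_force: [-0.1, 0.8, 0.1]
grip_width: 41.4
gripper_force: 0.0
```

apply_moves(rows=[{"hand": -0.1,"dp": [0,0,0],"twist": [0,0,0]},{"hand": -0.1,"dp": [0,0,0],"twist": [0,0,0]}])

```text
clock: 9.25
eef_pos: [568.5, -290.4, 75.8]
orientation: [2.215, 2.225, 0.001]
contact_force: [-0.3, -1.3, 0.6]
grip_width: 41.4
gripper_force: 0.0
```

apply_moves(rows=[{"hand": -0.1,"dp": [0,0,0],"twist": [0,0,0]},{"hand": -0.1,"dp": [0,0,0],"twist": [0,0,0]},{"hand": -0.1,"dp": [0,0,0],"twist": [0,0,0]}])

```text
clock: 9.55
eef_pos: [568.0, -290.2, 75.3]
orientation: [2.215, 2.225, 0.001]
contact_force: [0.4, -0.0, -0.3]
grip_width: 41.5
gripper_force: 0.0
```

apply_moves(rows=[{"hand": -0.1,"dp": [0.04,0,0.11],"twist": [0,0,0]},{"hand": -0.1,"dp": [0,0,0],"twist": [0,0,0]},{"hand": -0.1,"dp": [0,0,0],"twist": [0,0,0]}])

```text
clock: 9.85
eef_pos: [567.4, -288.2, 69.4]
orientation: [-2.216, -2.226, -0.0]
contact_force: [-0.3, -0.3, -0.9]
grip_width: 41.1
gripper_force: 0.0
```

apply_moves(rows=[{"hand": -1,"dp": [0,0,0],"twist": [0,0,0]},{"hand": -1,"dp": [0,0,0],"twist": [0,0,0]},{"hand": -1,"dp": [0,0,0],"twist": [0,0,0]},{"hand": -1,"dp": [0,0,0],"twist": [0,0,0]},{"hand": -1,"dp": [0,0,0],"twist": [0,0,0]}])

```text
clock: 10.35
eef_pos: [567.6, -288.4, 69.7]
orientation: [2.217, 2.226, 0.0]
contact_force: [0.2, 0.2, -1.0]
grip_width: 19.6
gripper_force: 30.0
```

apply_moves(rows=[{"hand": -1,"dp": [0,0,0],"twist": [0,0,0]},{"hand": -1,"dp": [0,0,0],"twist": [0,0,0]}])

```text
clock: 10.55
eef_pos: [567.6, -288.4, 69.7]
orientation: [2.217, 2.226, 0.0]
contact_force: [-0.7, 0.0, -0.7]
grip_width: 19.5
gripper_force: 30.0
```

apply_moves(rows=[{"hand": -1,"dp": [0,0,-0.4],"twist": [0,0,0]},{"hand": -1,"dp": [0,0,-0.8],"twist": [0,0,0]},{"hand": -1,"dp": [0,0,-0.9],"twist": [0,0,0]},{"hand": -1,"dp": [0.5,0,-0.5],"twist": [0,0,0]},{"hand": -1,"dp": [0.8,0.03,0],"twist": [0,0,0]}])

```text
clock: 11.05
eef_pos: [569.8, -238.2, 177.3]
orientation: [2.215, 2.218, 0.003]
contact_force: [0.4, 0.4, -1.6]
grip_width: 19.6
gripper_force: 30.0
```

apply_moves(rows=[{"hand": -1,"dp": [0.9,0.04,0],"twist": [0,0,0]},{"hand": -1,"dp": [0.9,0.04,0],"twist": [0,0,0]},{"hand": -1,"dp": [0.9,0.04,0],"twist": [0,0,0]},{"hand": -1,"dp": [0.9,0.03,0],"twist": [0,0,0]},{"hand": -1,"dp": [0.9,0.03,0],"twist": [0,0,0]}])

```text
clock: 11.55
eef_pos: [574.7, -54.9, 173.7]
orientation: [-2.217, -2.226, 0.0]
contact_force: [0.3, -0.4, -1.0]
grip_width: 19.3
gripper_force: 30.0
```

apply_moves(rows=[{"hand": -1,"dp": [0.9,0,0],"twist": [0,0,0]},{"hand": -1,"dp": [0.6,0,0],"twist": [0,0,0]},{"hand": -1,"dp": [0.37,0,0],"twist": [0,0,0]},{"hand": -1,"dp": [0,0,0],"twist": [0,0,0]},{"hand": -1,"dp": [0,0,0],"twist": [0,0,0]}])

```text
clock: 12.05
eef_pos: [574.7, 17.8, 173.7]
orientation: [2.216, 2.226, -0.001]
contact_force: [-0.0, -0.4, -0.7]
grip_width: 19.4
gripper_force: 30.0
```

apply_moves(rows=[{"hand": -1,"dp": [0,0,0],"twist": [0,0,0]},{"hand": -1,"dp": [0,0,0],"twist": [0,0,0]},{"hand": -1,"dp": [0,0,0],"twist": [0,0,0]}])

```text
clock: 12.35
eef_pos: [574.7, 17.5, 173.7]
orientation: [-2.218, -2.225, 0.0]
contact_force: [-0.3, -0.2, -0.5]
grip_width: 19.7
gripper_force: 30.0
```

apply_moves(rows=[{"hand": -1,"dp": [0.02,0.03,0.4],"twist": [0,0,0]},{"hand": -1,"dp": [0,0,0.5],"twist": [0,0,0]},{"hand": -1,"dp": [0,0,0.2],"twist": [0,0,0]},{"hand": -1,"dp": [0,0,0],"twist": [0,0,0]},{"hand": -1,"dp": [0,0,0],"twist": [0,0,0]}])

```text
clock: 12.85
eef_pos: [576.2, 19.1, 130.3]
orientation: [2.217, 2.226, 0.001]
contact_force: [0.9, 0.6, 0.0]
grip_width: 19.5
gripper_force: 30.0
```

apply_moves(rows=[{"hand": -1,"dp": [0,0,0],"twist": [0,0,0]},{"hand": -1,"dp": [0,0,0],"twist": [0,0,0]}])

```text
clock: 13.05
eef_pos: [576.3, 19.2, 130.6]
orientation: [2.216, 2.225, 0.002]
contact_force: [-0.2, -0.0, -0.4]
grip_width: 19.5
gripper_force: 30.0
```

```bash
python3 - <<'E'
from h import *
s=arm.read_state(); print(s['eef_pos'].round(1))
p=arm.grab_frame('wrist'); T=Tof(p); a=arm.grab_frame('scene'); Ta=Tof(a)
print('wrist proj hole',proj(p,T,[576.2,18.4,50]),'tip',proj(p,T,[576.2,18.4,60]),'scene hole',proj(a,Ta,[576.2,18.4,50]))
u,v=map(int,proj(p,T,[576,18,55])); v1=min(v+60,420); c=p['color'][v1-150:v1,u-100:u+100]
ua,va=map(int,proj(a,Ta,[576,18,60])); ca=a['color'][va-30:va+30,ua-40:ua+40]
cv2.imwrite('pics/w4.png',np.hstack([cv2.resize(c,(500,375),interpolation=3),cv2.resize(ca,(300,225),interpolation=3) if 0 else cv2.copyMakeBorder(cv2.resize(ca,(300,225),interpolation=3),0,150,0,0,0)])); print(u-100,v1-150,ua-40,va-30)
E
```

```text
[576.3  19.2 130.6]
wrist proj hole (np.float64(279.06382827360244), np.float64(229.1021933362748)) tip (np.float64(279.05431938455894), np.float64(233.78150234387533)) scene hole (np.float64(292.8206097653338), np.float64(227.21407678793062))
178 141 252 194
```

View pics/w4.png

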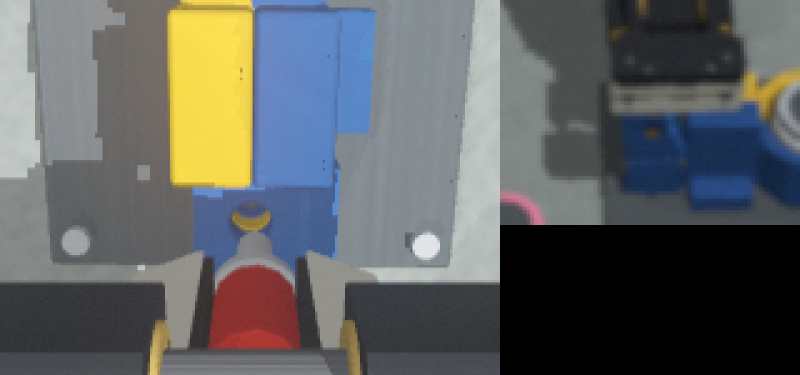

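```bash
python3 - <<'E'
from h import *
s=arm.read_state(); print(s['eef_pos'].round(2))
p=arm.grab_frame('wrist'); T=Tof(p); x,y,z=s['eef_pos']
px,py=x+.3,y-.1; zt=z-65.5
for r in(2,3,4): print(r,np.round(proj(p,T,[px,py+r,zt]),1))
print('tip ctr',np.round(proj(p,T,[px,py,zt]),1),'hole L/R/far/near',[np.round(proj(p,T,[576.2+a,18.4+b,50]),1).tolist() for a,b in((-6.5,0),(6.5,0),(0,6.5),(0,-6.5))])
c=p['color'][212:252,252:306]; cv2.imwrite('pics/w5.png',cv2.resize(c,None,fx=14,fy=14,interpolation=cv2.INTER_NEAREST))
E
```

```text
[576.09  19.25 130.31]
2 [279.6 232.9]
3 [279.6 231.6]
4 [279.6 230.3]
tip ctr [279.6 235.4] hole L/R/far/near [[271.0, 229.3], [287.7, 229.3], [279.4, 221.4], [279.3, 237.1]]
```

View pics/w5.png

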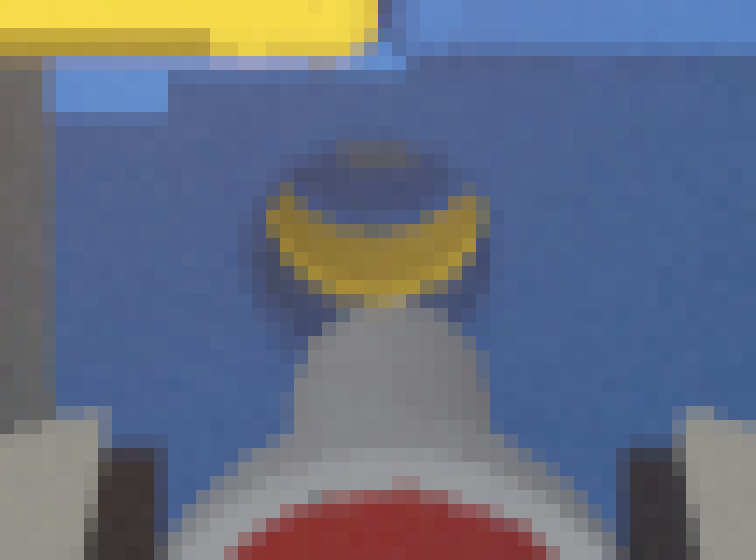

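apply_moves(rows=[{"hand": -1,"dp": [-0.01,-0.035,0],"twist": [0,0,0]},{"hand": -1,"dp": [0,0,0.15],"twist": [0,0,0]},{"hand": -1,"dp": [0,0,0.1],"twist": [0,0,0]},{"hand": -1,"dp": [0,0,0.1],"twist": [0,0,0]},{"hand": -1,"dp": [0,0,0],"twist": [0,0,0]}])

```text
clock: 13.7
eef_pos: [574.0, 18.9, 114.8]
orientation: [-2.216, -2.225, 0.001]
contact_force: [0.4, 0.2, -1.8]
grip_width: 19.2
gripper_force: 30.0
```

apply_moves(rows=[{"hand": -1,"dp": [0,0,0.07],"twist": [0,0,0]},{"hand": -1,"dp": [0,0,0.07],"twist": [0,0,0]},{"hand": -1,"dp": [0,0,0],"twist": [0,0,0]}])

```text
clock: 14.0
eef_pos: [574.3, 18.9, 109.7]
orientation: [-2.216, -2.226, 0.0]
contact_force: [-0.8, -0.2, -0.4]
grip_width: 19.4
gripper_force: 30.0
```

apply_moves(rows=[{"hand": -1,"dp": [0,0,0.1],"twist": [0,0,0]},{"hand": -1,"dp": [0,0,0.1],"twist": [0,0,0]},{"hand": -1,"dp": [0,0,0],"twist": [0,0,0]}])

```text
clock: 14.3
eef_pos: [574.0, 18.9, 101.4]
orientation: [-2.216, -2.225, 0.001]
contact_force: [-0.6, -1.1, -0.5]
grip_width: 19.6
gripper_force: 30.0
```

apply_moves(rows=[{"hand": -1,"dp": [0,0,0.1],"twist": [0,0,0]},{"hand": -1,"dp": [0,0,0.1],"twist": [0,0,0]},{"hand": -1,"dp": [0,0,0],"twist": [0,0,0]}])

```text
clock: 14.6
eef_pos: [574.0, 18.9, 93.4]
orientation: [-2.216, -2.225, 0.001]
contact_force: [-0.3, -0.0, -1.3]
grip_width: 19.2
gripper_force: 30.0
```

apply_moves(rows=[{"hand": -1,"dp": [0,0,0.1],"twist": [0,0,0]},{"hand": -1,"dp": [0,0,0.1],"twist": [0,0,0]},{"hand": -1,"dp": [0,0,0.05],"twist": [0,0,0]},{"hand": -1,"dp": [0,0,0.04],"twist": [0,0,0]},{"hand": -1,"dp": [0,0,0],"twist": [0,0,0]}])

```text
clock: 15.1
eef_pos: [574.3, 18.9, 82.3]
orientation: [-2.216, -2.226, 0.0]
contact_force: [0.7, -0.7, -0.1]
grip_width: 19.1
gripper_force: 30.0
```

apply_moves(rows=[{"hand": -1,"dp": [0,0,0.04],"twist": [0,0,0]},{"hand": -1,"dp": [0,0,0.02],"twist": [0,0,0]},{"hand": -1,"dp": [0,0,0],"twist": [0,0,0]}])

```text
clock: 15.4
eef_pos: [574.4, 18.9, 80.0]
orientation: [-2.217, -2.226, 0.0]
contact_force: [0.6, 0.0, -1.2]
grip_width: 19.3
gripper_force: 30.0
```

apply_moves(rows=[{"hand": -1,"dp": [0,0,0.03],"twist": [0,0,0]},{"hand": -1,"dp": [0,0,0.02],"twist": [0,0,0]},{"hand": -1,"dp": [0,0,0],"twist": [0,0,0]}])

```text
clock: 15.7
eef_pos: [574.6, 18.9, 79.6]
orientation: [2.216, 2.226, 0.001]
contact_force: [-4.3, -0.5, 9.2]
grip_width: 19.1
gripper_force: 30.0
```

apply_moves(rows=[{"hand": -0.1,"dp": [0,0,0],"twist": [0,0,0]},{"hand": -0.1,"dp": [0,0,0],"twist": [0,0,0]},{"hand": -0.1,"dp": [0,0,0],"twist": [0,0,0]},{"hand": -0.1,"dp": [0,0,0],"twist": [0,0,0]}])

```text
clock: 16.1
eef_pos: [574.4, 18.9, 77.9]
orientation: [-2.217, -2.226, 0.0]
contact_force: [-0.3, 0.3, -0.0]
grip_width: 40.5
gripper_force: 0.0
```

apply_moves(rows=[{"hand": -0.1,"dp": [0,0.04,-0.3],"twist": [0,0,0]},{"hand": -0.1,"dp": [0,0,-0.8],"twist": [0,0,0]},{"hand": 1,"dp": [0,0,-0.9],"twist": [0,0,0]},{"hand": 1,"dp": [0,0,-0.9],"twist": [0,0,0]},{"hand": 1,"dp": [0,0,-0.8],"twist": [0,0,0]}])

```text
clock: 16.6
eef_pos: [576.3, 18.9, 229.0]
orientation: [2.216, 2.225, 0.002]
contact_force: [0.4, -0.2, -0.1]
grip_width: 60.8
gripper_force: 0.0
```

apply_moves(rows=[{"hand": 1,"dp": [0,0,0],"twist": [0,0,0]},{"hand": 1,"dp": [0,0,0],"twist": [0,0,0]},{"hand": 1,"dp": [0,0,0],"twist": [0,0,0]},{"hand": 1,"dp": [0,0,0],"twist": [0,0,0]},{"hand": 1,"dp": [0,0,0],"twist": [0,0,0]}])

```text
clock: 17.1
eef_pos: [575.6, 18.9, 225.0]
orientation: [-2.216, -2.225, 0.002]
contact_force: [-0.7, 0.7, -1.1]
grip_width: 91.7
gripper_force: 0.0
```

```bash
python3 - <<'E'
from h import *
holes(); p,T=pinlook(z0=86)
u,v=map(int,proj(p,T,[576,50,60])); c=p['color'][max(v-75,0):v+75,u-100:u+100]; cv2.imwrite('pics/w6.png',cv2.resize(c,None,fx=4,fy=4,interpolation=3))
E
```

```text
tcp [575.6  18.9 225. ] [-2.2155e+00 -2.2249e+00  2.0000e-03] 91.66997477891098
blue 78.1 [587.2  61.9  78. ]
yellow 78.1 [565.   62.5  78. ]
tcp [575.7  18.9 225.2] [-2.2157e+00 -2.2252e+00  1.6000e-03] 91.39887505008187
red [269 193  20  24 335] ztop 86.5 top px 278.6 206.9 9.6 cen [278.7 207. ] xy [574.9  19.1  86. ] [575.   19.1  86. ]
```

View pics/w6.png

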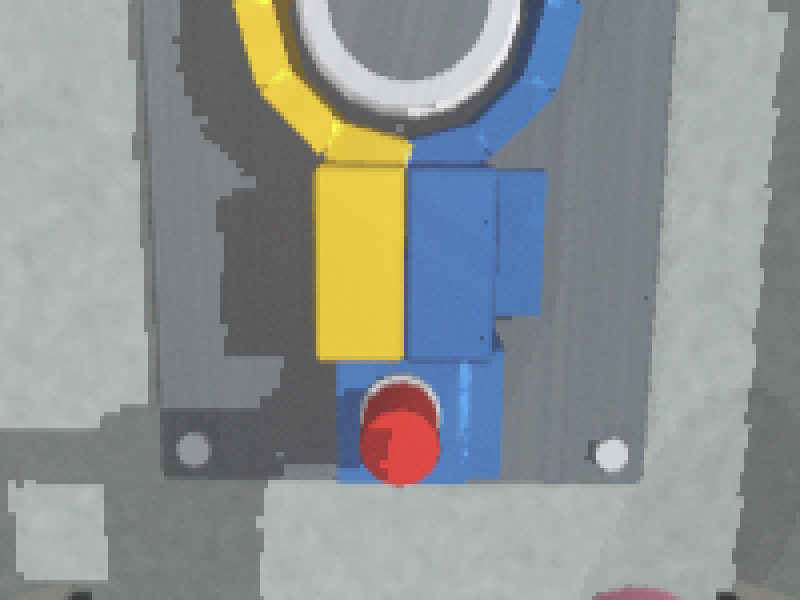

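apply_moves(rows=[{"hand": 1,"dp": [0.54,0,0.3],"twist": [0,0,0]},{"hand": 1,"dp": [0.54,0,0.7],"twist": [0,0,0]},{"hand": 1,"dp": [0,0,0.9],"twist": [0,0,0]},{"hand": 1,"dp": [0,0,0.9],"twist": [0,0,0]},{"hand": 1,"dp": [0,0,0.7],"twist": [0,0,0]}])

```text
clock: 17.7
eef_pos: [575.0, 62.3, 83.9]
orientation: [-2.215, -2.226, 0.002]
contact_force: [-0.2, 1.0, -0.3]
grip_width: 91.7
gripper_force: 0.0
```

apply_moves(rows=[{"hand": 1,"dp": [0,0,0],"twist": [0,0,0]},{"hand": 1,"dp": [0,0,0],"twist": [0,0,0]},{"hand": 1,"dp": [0,0,0],"twist": [0,0,0]}])

```text
clock: 18.0
eef_pos: [577.1, 62.0, 87.9]
orientation: [2.215, 2.225, 0.003]
contact_force: [-0.3, 0.2, 0.3]
grip_width: 91.7
gripper_force: 0.0
```

apply_moves(rows=[{"hand": 1,"dp": [0,-0.03,0.3],"twist": [0,0,0]},{"hand": 1,"dp": [0,0,0.24],"twist": [0,0,0]},{"hand": 1,"dp": [0,0,0],"twist": [0,0,0]},{"hand": 1,"dp": [0,0,0],"twist": [0,0,0]},{"hand": 1,"dp": [0,0,0],"twist": [0,0,0]}])

```text
clock: 18.5
eef_pos: [574.9, 62.1, 64.8]
orientation: [2.216, 2.226, 0.001]
contact_force: [-0.1, -0.9, 0.4]
grip_width: 91.7
gripper_force: 0.0
```

apply_moves(rows=[{"hand": -1,"dp": [0,0.02,0],"twist": [0,0,0]},{"hand": -1,"dp": [0,0,0],"twist": [0,0,0]},{"hand": -1,"dp": [0,0,0],"twist": [0,0,0]},{"hand": -1,"dp": [0,0,0],"twist": [0,0,0]},{"hand": -1,"dp": [0,0,0],"twist": [0,0,0]}])

```text
clock: 19.0
eef_pos: [575.5, 62.1, 64.6]
orientation: [2.217, 2.226, 0.0]
contact_force: [-0.0, -1.3, -0.1]
grip_width: 56.2
gripper_force: 0.0
```

apply_moves(rows=[{"hand": -1,"dp": [0,0,0],"twist": [0,0,0]},{"hand": -1,"dp": [0,0,0],"twist": [0,0,0]},{"hand": -1,"dp": [0,0,0],"twist": [0,0,0]},{"hand": -1,"dp": [0,0,0],"twist": [0,0,0]},{"hand": -1,"dp": [0,0,0],"twist": [0,0,0]}])

```text
clock: 19.5
eef_pos: [575.7, 62.1, 64.5]
orientation: [2.217, 2.226, 0.001]
contact_force: [1.9, 0.2, -1.5]
grip_width: 44.0
gripper_force: 30.0
```

```bash
python3 - <<'E'
from h import *
a=arm.grab_frame('scene'); b=arm.grab_frame('wrist')
cv2.imwrite('pics/f.png',np.hstack([cv2.resize(a['color'][150:290,130:450],(480,210),interpolation=3),cv2.resize(b['color'],(280,210))]))
s=arm.read_state(); print(s['grip_width'],s['gripper_force'],s['contact_force'],s['clock'])
E
```

```text
43.847865230320444 29.984031915664673 [ 2.73669033 -0.49871968 -1.94055937] 19.6
```

View pics/f.png

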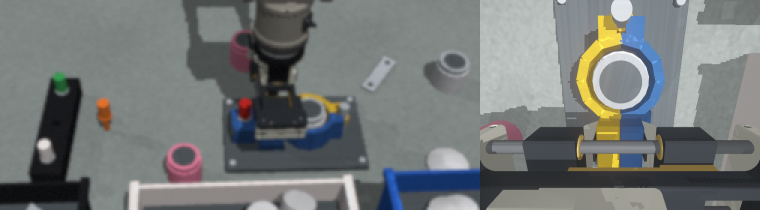

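The red pin is in the ears at picture position (245,110). The cup is standing in the shut nest, the green and white pins are still in the rack, and the gripper is holding the flanges at 44 mm with 30 N.

```bash
python3 -c "
from bench import arm
print(arm.job_done())"
```

```text
the job is handed in; nothing more can be done
None
```

The job is handed in at about 19.6 s: nest shut around the cup, red pin seated with its collar on the top ear, and the flanges still held at 44 mm with 30 N (no verdict was returned).

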